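# Put a spare compressor valve away beside its twin in a tight sprung row

### The arm

A 7-joint arm with a two-finger parallel gripper is mounted at the origin on the work surface. World frame = base frame: x ahead of the robot, y to its left, z up, the work surface at z = 0. Lengths are in m, angles in rad, forces in N, time in s.
With the tool pointing down it reaches from about 0.35 to 0.9 m from the base axis. Payload 8.1 kg.
Tool frame: the origin (TCP) lies at the very end of the fingers, on their centre line; the grasp point (between the pads) lies 19 mm behind it; x points along the fingers, z is the direction in which the jaws open and shut, and the axes are right-handed (so a half turn about x gives the same grasp; the last joint's range is limited). The gripper opens to 85 mm and grips with 20 to 120 N. Pads are 22 mm wide; open, the fingers measure 114 mm over their backs; the gripper's body (76 mm by 85 mm) begins 54 mm behind the grasp point. The pads swing forward as they close: fully open they stand 13 mm farther back than shut.
Start: joints at [1.066, 0.434, 0.025, 1.573, -0.012, 1.134, -0.075], TCP at [0.244, -0.575, 0.231] pointing down, gripper open.
Joint ranges: [-2.62, 2.62], [-0.44, 2.09], [-1.27, 1.32], [0.08, 2.57], [-1.32, 4.46], [0.12, 2], [-2.74, 2.74]. Speed limits (rad/s): [2.22, 2.22, 3.01, 3.01, 3.14, 3.14, 3.14].

### API

Orientations are given as a unit quaternion [x, y, z, w].
In Python, from station import telemetry, viewer, job gives the robot as it stands.
- The arm moves only by the tool send_rows, never from a script. Its argument "series" is one flat list of numbers, 6 for each row, row after row: the shift along the tool's x, y, z in m, then the turn, a rotation vector about the tool's x, y, z in rad. In form: [tx, ty, tz, ax, ay, az, tx, ty, tz, ax, ay, az, ...]. A call has exactly 5 rows; each row is the pose to reach, as a shift and turn from the pose measured when the call began, along the tool's axes at that moment; what a row does not reach only later rows make up. A row lasts 1/8 s, in which the tool goes at most 62.5 mm and 10.7 degrees, less where a joint would pass 70% of its speed; a pose out of reach is approached as far as the arm can. A call with a gripper value outside its range is refused whole. "claw" is the gripper command: -1 is shut, 1 is fully open, values between are in proportion, set as the call begins (left out, the last holds). The fingers move at their own pace and stop on an object; the grip force is fixed at half the most. Time passes only in rows, so rows that repeat a pose let the fingers close, or fill a call up. It gives the time, the measured TCP pose, the force and the opening at its end, in the units of the state.
- telemetry.observe(): the state, without advancing time (a new reading comes with each control period).
- viewer.grab_frame(name): name is "scene" or "side" or "wrist"; returns the picture (384x512x3 uint8, blue, green, red); there is no depth.
- viewer.camera_info(name): a dict with "fx", "fy", "cx", "cy" (pixels), "xyz" and "attitude" of the camera in the world; the wrist camera has in their place "T_tool_cam" (4x4, takes a point from camera to tool coordinates, whose origin is the TCP and whose axes are the tool frame's). Camera axes: x right, y down, z forward; pixel columns grow to the right and rows downward; lengths in m; the calibration is good to about 2 mm. A picture is of the moment at which its call begins: read the wrist's pose just before it. camera_info takes no time and is no camera call.
- job.hand_in(): hands the job in, once; it reports no verdict.
The state is a dict: "time": time; "joint_pos": joint angles; "joint_vel": joint speeds; "tau": joint torques, N m; "eef_pos": TCP position; "orientation": TCP orientation; "force": force on the tool from outside, world axes, zero at the start; "torque": the same for the moment, N m; "width": opening from 0.0 (shut) to 1.0 (fully open).
Only numpy, scipy, OpenCV 4.12 (cv2) and the standard library are available. Lean on these libraries where they do the work, as an engineer would, in place of code of your own. Each camera call takes 0.05 s, during which the arm holds its last target. There are 200 camera calls.

### The job

Put the spare valve unit from the bench away in the tray, right between its twin (the one with the same square cap and stub) and another unit: slide the row apart there, set the spare's rounded foot in the gap, lean it on the units on the pad side until the sprung end pad gives way, and ease it down until it is fully home on the tray floor. The spare's foot is off centre by an unknown amount and jams if forced straight down, so go by feel and gently: never press a unit against another with over 20 N or onto the tray with over 25 N. Leave all five units released, upright and fully down in one closed row, and leave the other things on the bench alone.

Things in the scene. Friction and masses are not known exactly. Their poses are not given: they have to be found in the camera images.
- tray: grey steel tray fixed to the bench, a channel along its y. Origin on the channel's centre line, 6 mm below its floor, 113 mm from the end wall and from the relaxed pad; its height over the bench varies by 20 mm. Channel 64 mm wide (x); side walls 4 mm thick, 20 mm high. Four units (184 mm) start close together at the end wall, the slack all at the pad; five need 230 mm, 4 more than there is
- tray_wall (a point): point on the inner face of the tray's rigid end wall (tray y = +113 mm), on the floor (6 mm above the tray's origin), on the centre line
- pad (a joint): travel of the sprung rubber end pad, whose face is at tray y = -113 mm when relaxed; m: 0 relaxed, up to 0.016 pushed in (towards the tray's -y); 8 N to start it and 0.6 N more per mm, about 10 N with five units in; springs back when let go
- twin_mid (a point): the twin, in any of the row's four places, 0.25-0.5 kg, loose, slides along the tray. mm: aluminium foot 46 (y, along row) x 56 (x) x 24 high, its edges along x rounded 7 (feet can wedge in side by side), oiled, friction 0.2; flat-sided steel neck 32 (x) x 26 (y), 24 to 62 up: grip it across x; square cap 26, then a 14 wide stub, top at 88. Point: on its axis, 44 above its underside; z up
- unit1_mid (a point): plain valve unit in the row, 0.25-0.5 kg, loose, slides along the tray. mm: aluminium foot 46 (y, along row) x 56 (x) x 24 high, its edges along x rounded 7 (feet can wedge in side by side), oiled, friction 0.2; flat-sided steel neck 32 (x) x 26 (y), 24 to 62 up: grip it across x; round cap 26 wide, top at 72. Point: on its axis, 36 above its underside; z up, y along the row
- unit2_mid (a point): plain valve unit in the row, 0.25-0.5 kg, loose, slides along the tray. mm: aluminium foot 46 (y, along row) x 56 (x) x 24 high, its edges along x rounded 7 (feet can wedge in side by side), oiled, friction 0.2; flat-sided steel neck 32 (x) x 26 (y), 24 to 62 up: grip it across x; round cap 26 wide, top at 72. Point: on its axis, 36 above its underside; z up, y along the row
- unit3_mid (a point): plain valve unit in the row, 0.25-0.5 kg, loose, slides along the tray. mm: aluminium foot 46 (y, along row) x 56 (x) x 24 high, its edges along x rounded 7 (feet can wedge in side by side), oiled, friction 0.2; flat-sided steel neck 32 (x) x 26 (y), 24 to 62 up: grip it across x; round cap 26 wide, top at 72. Point: on its axis, 36 above its underside; z up, y along the row
- spare_mid (a point): the spare, on the bench left or right of the tray; like the twin, but its foot is clamped off the neck's axis by up to 4 mm along y, either way, not in the readings: feel it; the point is on the neck's axis, 44 above the underside; fits either way round; mm: aluminium foot 46 (y) x 56 (x) x 24 high, edges rounded 7, oiled; neck 32 (x) x 26 (y), 24 to 62 up; top at 88
- piston: bystander: aluminium piston standing on the bench, 52 mm wide, 56 mm high; origin under its centre
- bearing: bystander: steel bearing ring lying flat, 72 mm wide, 18 mm high; origin under its centre
- wrench: bystander: 190 mm wrench lying along its x; origin under its middle
- screwdriver: bystander: 200 mm screwdriver lying along its x; origin under its middle
- oil: bystander: oil bottle, 60 mm wide, 150 mm high; origin under its centre
- carton: bystander: cardboard carton 110 x 80 x 60 mm; origin under its centre
- pot: bystander: steel cup, 72 mm wide, 60 mm high; origin under its centre
Not all that is in view belongs to the job. What is shaped like the part that bears spare_mid but blue, green or pink is not meant.

How it is judged:
On the way:
1. the row is parted beside the twin: a gap of 30 mm or more between its foot and the next unit's (((y of unit1_mid in the frame of twin_mid between 0.076 and 0.101 m and not (y of unit2_mid in the frame of twin_mid between 0 and 0.076 m) and not (y of unit3_mid in the frame of twin_mid between 0 and 0.076 m)) or (y of unit2_mid in the frame of twin_mid between 0.076 and 0.101 m and not (y of unit1_mid in the frame of twin_mid between 0 and 0.076 m) and not (y of unit3_mid in the frame of twin_mid between 0 and 0.076 m)) or (y of unit3_mid in the frame of twin_mid between 0.076 and 0.101 m and not (y of unit1_mid in the frame of twin_mid between 0 and 0.076 m) and not (y of unit2_mid in the frame of twin_mid between 0 and 0.076 m)) or (y of unit1_mid in the frame of twin_mid between -0.101 and -0.076 m and not (y of unit2_mid in the frame of twin_mid between -0.076 and 0 m) and not (y of unit3_mid in the frame of twin_mid between -0.076 and 0 m)) or (y of unit2_mid in the frame of twin_mid between -0.101 and -0.076 m and not (y of unit1_mid in the frame of twin_mid between -0.076 and 0 m) and not (y of unit3_mid in the frame of twin_mid between -0.076 and 0 m)) or (y of unit3_mid in the frame of twin_mid between -0.101 and -0.076 m and not (y of unit1_mid in the frame of twin_mid between -0.076 and 0 m) and not (y of unit2_mid in the frame of twin_mid between -0.076 and 0 m)))), for 0.2 s.
At the end, for the whole second after the job is handed in: All five units stand on the tray floor (within 1.5 mm), upright (within 0.06 rad), in line with the tray (within 0.1 rad), in the channel, at rest and released; the spare lies directly between the twin and one other unit, foot to foot (neck centres 40 to 52 mm apart) (z of twin_mid in the frame of tray between 0.046 and 0.0515 m and x of twin_mid in the frame of tray between -0.006 and 0.006 m and y of twin_mid in the frame of tray between -0.115 and 0.115 m and angle between each of twin_mid, unit1_mid, unit2_mid, unit3_mid, spare_mid's own z axis and vertical below 0.06 rad and angle between the y axis of each of twin_mid, unit1_mid, unit2_mid, unit3_mid, spare_mid and the y axis of tray, either way round below 0.1 rad and linear speed of each of twin, unit1, unit2, unit3, spare below 0.01 m/s and contact force between each of twin, unit1, unit2, unit3, spare and the fingers below 0.1 N and z of unit1_mid in the frame of tray between 0.038 and 0.0435 m and x of unit1_mid in the frame of tray between -0.006 and 0.006 m and y of unit1_mid in the frame of tray between -0.115 and 0.115 m and z of unit2_mid in the frame of tray between 0.038 and 0.0435 m and x of unit2_mid in the frame of tray between -0.006 and 0.006 m and y of unit2_mid in the frame of tray between -0.115 and 0.115 m and z of unit3_mid in the frame of tray between 0.038 and 0.0435 m and x of unit3_mid in the frame of tray between -0.006 and 0.006 m and y of unit3_mid in the frame of tray between -0.115 and 0.115 m and z of spare_mid in the frame of tray between 0.046 and 0.0515 m and x of spare_mid in the frame of tray between -0.006 and 0.006 m and y of spare_mid in the frame of tray between -0.115 and 0.115 m and ((y of twin_mid in the frame of spare_mid between 0.04 and 0.052 m and (y of unit1_mid in the frame of spare_mid between -0.052 and -0.04 m or y of unit2_mid in the frame of spare_mid between -0.052 and -0.04 m or y of unit3_mid in the frame of spare_mid between -0.052 and -0.04 m)) or (y of twin_mid in the frame of spare_mid between -0.052 and -0.04 m and (y of unit1_mid in the frame of spare_mid between 0.04 and 0.052 m or y of unit2_mid in the frame of spare_mid between 0.04 and 0.052 m or y of unit3_mid in the frame of spare_mid between 0.04 and 0.052 m)))); the robot touches nothing.
It fails at once if a valve unit is pressed with more than 22 N against another unit, or with more than 35 N (its weight included) against the tray and its end pad (contact force between any of twin, unit1, unit2, unit3, spare and tray above 35 N or contact force between twin and unit1 above 22 N or contact force between any of twin, unit1 and unit2 above 22 N or contact force between any of twin, unit1, unit2 and unit3 above 22 N or contact force between any of twin, unit1, unit2, unit3 and spare above 22 N).
It fails at once if a valve unit is tipped over (more than 0.5 rad) (angle between any of twin_mid, unit1_mid, unit2_mid, unit3_mid, spare_mid's own z axis and vertical above 0.5 rad).
It fails at once if a bystander is moved by more than 20 mm (distance of any of piston, bearing, wrench, screwdriver, oil, carton, pot from where it was at the start of the episode above 0.02 m).
It also fails if it takes over 72 s, if anything falls off the work surface, if the arm or the gripper's body presses on something with over 40 N, if the wrist force passes 120 N, or if a joint passes its speed limit or range.

## Working session

There is one attempt and no reset: what is moved stays moved. The work goes in short steps, Python scripts to look and compute and a tool call to move; the robot and the scene stay as the last step left them, time stands still between calls to the robot, and variables do not carry over. Pictures are saved under pics/ and viewed, about 8 in all and at most 12, crops included, and the job is handed in when it is done.

Besides the shell and the picture viewer there is one more tool, called as name(argument=value, ...) on one line, values as JSON. send_rows: Moves the arm, as the interface text tells. Its arguments: {"type":"object","properties":{"series":{"type":"array","items":{"type":"number"}},"claw":{"type":"number"}},"required":["series"]}

```bash
mkdir -p pics; ls; python3 - <<'E'
from station import telemetry, viewer, job
import cv2, numpy as np
s=telemetry.observe(); print({k:(np.round(v,4).tolist()) for k,v in s.items()})
for n in ("scene","side","wrist"):
    im=viewer.grab_frame(n); cv2.imwrite(f"pics/{n}0.png",im); 
    i=viewer.camera_info(n); print(n,{k:np.round(v,4).tolist() for k,v in i.items()})
a=[cv2.imread(f"pics/{n}0.png") for n in("scene","side")]
E
```

```text
pics
{'time': 0.0, 'joint_pos': [1.0664, 0.4352, 0.025, 1.5741, -0.0116, 1.134, -0.0751], 'joint_vel': [0.0011, -0.0006, 0.0007, 0.0003, -0.0017, 0.0007, 0.0004], 'tau': [-0.0006, -67.047, 1.0249, -31.6219, 0.0156, 0.0124, 0.0], 'eef_pos': [0.2442, -0.5748, 0.2305], 'orientation': [0.3904, 0.5902, -0.3899, 0.5892], 'force': [-0.4469, 0.0833, 1.2329], 'torque': [0.0049, 0.0027, 0.0006], 'width': 0.9975}
scene {'fx': 365.0977, 'fy': 365.0977, 'cx': 254.2703, 'cy': 182.4731, 'xyz': [0.8758, 0.5096, 0.8024], 'attitude': [0.2688, 0.9015, -0.3245, -0.0988]}
side {'fx': 453.0417, 'fy': 453.0417, 'cx': 258.8706, 'cy': 188.4574, 'xyz': [-0.1212, 0.9588, 0.8689], 'attitude': [-0.2678, 0.8422, -0.4478, 0.1359]}
wrist {'fx': 345.9453, 'fy': 345.9453, 'cx': 256.87, 'cy': 190.8297, 'T_tool_cam': [[0.0013, -0.311, 0.9504, -0.1433], [-0.0005, -0.9504, -0.311, 0.0779], [1.0, -0.0001, -0.0014, -0.0004], [0.0, 0.0, 0.0, 1.0]]}
```

View pics/scene0.png

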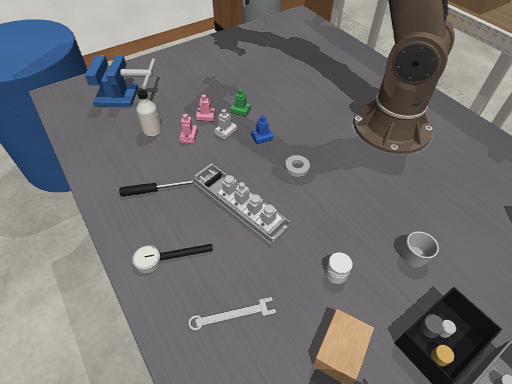

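View pics/side0.png

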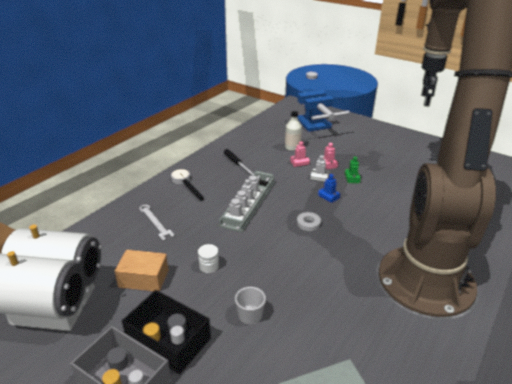

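```bash
python3 - <<'E'
import cv2, numpy as np
a=cv2.imread("pics/scene0.png")[80:250,170:300]; b=cv2.imread("pics/side0.png")[140:240,210:350]
a=cv2.resize(a,None,fx=3.5,fy=3.5,interpolation=cv2.INTER_CUBIC)[:595]
b=cv2.resize(b,(345,246),interpolation=cv2.INTER_CUBIC)
c=np.zeros((595,800,3),np.uint8); c[:,:455]=a; c[:246,455:]=b
w=cv2.imread("pics/wrist0.png"); w=cv2.resize(w,(345,259)); c[260:519,455:]=w
cv2.imwrite("pics/z1.png",c)
E
```

```text
(no output)
```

View pics/z1.png

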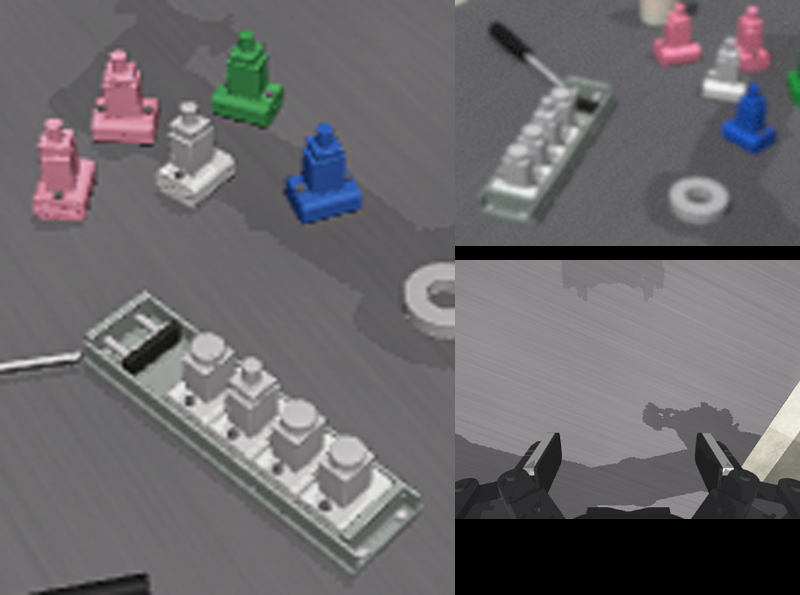

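```bash
cat > h.py <<'E'
from station import telemetry, viewer, job
import cv2, numpy as np
from scipy.spatial.transform import Rotation as R
def cam(n,s=None):
    i=viewer.camera_info(n)
    if n=="wrist":
        s=s or telemetry.observe(); T=np.eye(4); T[:3,:3]=R.from_quat(s["orientation"]).as_matrix(); T[:3,3]=s["eef_pos"]
        T=T@np.array(i["T_tool_cam"]); return i,T[:3,3],T[:3,:3]
    return i,np.array(i["xyz"]),R.from_quat(i["attitude"]).as_matrix()
def ray(c,p):
    i,o,M=c; d=M@np.array([(p[0]-i["cx"])/i["fx"],(p[1]-i["cy"])/i["fy"],1]); return o,d/np.linalg.norm(d)
def onz(c,p,z):
    o,d=ray(c,p); return o+d*(z-o[2])/d[2]
def tri(r1,r2):
    (o1,d1),(o2,d2)=r1,r2; A=np.stack([d1,-d2],1); t=np.linalg.lstsq(A,o2-o1,rcond=None)[0]
    a,b=o1+d1*t[0],o2+d2*t[1]; return (a+b)/2,np.linalg.norm(a-b)
def proj(c,P):
    i,o,M=c; q=M.T@(np.array(P)-o); return np.array([i["fx"]*q[0]/q[2]+i["cx"],i["fy"]*q[1]/q[2]+i["cy"]])
def totool(dw,s=None):
    s=s or telemetry.observe(); return R.from_quat(s["orientation"]).inv().apply(dw)
E
python3 - <<'E'
from h import *
S,D=cam("scene"),cam("side")
for n,a,b in [("A",(229.4,179.1),(254.6,179.4)),("C",(269.7,208.6),(236.4,203.7)),("spare",(223.7,110.9),(322,158.3))]:
    print(n,tri(ray(S,a),ray(D,b)))
for n,a in [("B",(255.4,197.4)),("C",(269.7,208.6)),("A",(229.4,179.1))]: print(n,onz(S,a,.09))
print(onz(S,(223.7,110.9),.088))
s=telemetry.observe(); print(R.from_quat(s["orientation"]).as_matrix().round(3))
E
```

```text
A (array([ 0.58732224, -0.04480938,  0.06827547]), np.float64(0.002763308029409934))
C (array([0.5541492 , 0.09383998, 0.06892888]), np.float64(0.0008994099464068176))
spare (array([ 0.46708113, -0.27906973,  0.07942058]), np.float64(0.0012415272182563569))
B [0.57327652 0.0584935  0.09      ]
C [0.56314612 0.10530952 0.09      ]
A [ 0.5965722  -0.02679838  0.09      ]
[ 0.47153009 -0.27059444  0.088     ]
[[-0.001  0.92   0.391]
 [ 0.001  0.391 -0.92 ]
 [-1.    -0.    -0.001]]
```

send_rows(series=[-0.02, 0.324, -0.193, -1.396, 0, 0, -0.02, 0.324, -0.193, -1.396, 0, 0, -0.02, 0.324, -0.193, -1.396, 0, 0, -0.02, 0.324, -0.193, -1.396, 0, 0, -0.02, 0.324, -0.193, -1.396, 0, 0], claw=1)

```text
time: 0.78
eef_pos: [0.4293, -0.3215, 0.2477]
orientation: [0.08, 0.703, -0.079, 0.703]
force: [0.5, -0.3, 0.6]
width: 1.001
```

send_rows(series=[0, 0.0575, 0.0253, -0.462, 0, 0, 0, 0.0575, 0.0253, -0.462, 0, 0, 0, 0.0575, 0.0253, -0.462, 0, 0, 0, 0.0575, 0.0253, -0.462, 0, 0, 0, 0.0575, 0.0253, -0.462, 0, 0])

```text
time: 1.4
eef_pos: [0.4666, -0.2714, 0.2475]
orientation: [-0.082, 0.702, 0.083, 0.702]
force: [0.4, 0.0, -0.8]
width: 1.001
```

```bash
python3 - <<'E'
from h import *
import json
s=telemetry.observe(); im=viewer.grab_frame("wrist"); cv2.imwrite("pics/w1.png",im)
json.dump({k:s[k] if isinstance(s[k],(int,float)) else list(map(float,s[k])) for k in("eef_pos","orientation")},open("w1.json","w"))
print(s["eef_pos"],R.from_quat(s["orientation"]).as_matrix().round(3))
E
```

```text
[ 0.4665805  -0.27135034  0.24754901] [[-0.    -0.232  0.973]
 [ 0.001  0.973  0.232]
 [-1.     0.001 -0.   ]]
```

View pics/w1.png

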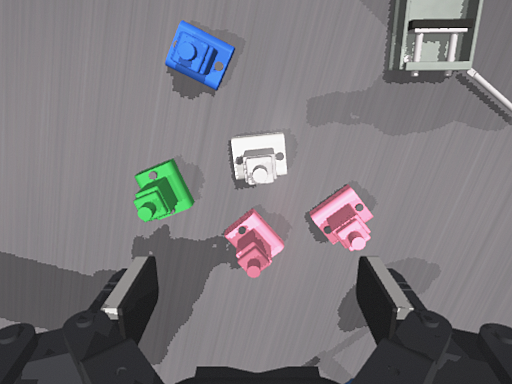

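```bash
python3 - <<'E'
from h import *
import json
s=json.load(open("w1.json")); c=cam("wrist",s); im=cv2.imread("pics/w1.png")
g=im[120:200,215:300].astype(int); m=((g.min(2)>140)).astype(np.uint8)
cn=max(cv2.findContours(m,0,2)[0],key=cv2.contourArea)[:,0]+[215,120]; print(cv2.boundingRect(cn))
# top edge of foot: first mask row for each column
xs=np.arange(237,281); ys=np.array([120+np.argmax(m[:,x-215]) for x in xs]); k=np.polyfit(xs,ys,1); print("top edge",k,np.abs(ys-np.polyval(k,xs)).max(), np.polyval(k,258))
for x in ("L","R"):
    r=np.arange(142,176); e=[(215+(np.argmax(m[y-120]) if x=="L" else 84-np.argmax(m[y-120][::-1]))) for y in r]; print(x,e)
print("stub",onz(c,(260,172),.088))
a,b=onz(c,(237,np.polyval(k,237)),.017),onz(c,(280,np.polyval(k,280)),.017); print(a,b,np.degrees(np.arctan2(*(b-a)[[1,0]])))
cv2.imwrite("pics/z2.png",cv2.resize(im[115:205,205:325],None,fx=6,fy=6,interpolation=cv2.INTER_CUBIC))
E
```

```text
(231, 131, 69, 69)
top edge [ -0.46187456 247.16730092] 9.615081042988052 128.00366455250173
L [np.int64(223), np.int64(227), np.int64(223), np.int64(231), np.int64(231), np.int64(232), np.int64(232), np.int64(227), np.int64(232), np.int64(232), np.int64(228), np.int64(227), np.int64(227), np.int64(227), np.int64(228), np.int64(228), np.int64(228), np.int64(228), np.int64(233), np.int64(233), np.int64(228), np.int64(234), np.int64(228), np.int64(229), np.int64(229), np.int64(229), np.int64(229), np.int64(230), np.int64(234), np.int64(235), np.int64(235), np.int64(231), np.int64(235), np.int64(235)]
R [np.int64(298), np.int64(284), np.int64(285), np.int64(285), np.int64(285), np.int64(285), np.int64(285), np.int64(299), np.int64(296), np.int64(298), np.int64(285), np.int64(298), np.int64(299), np.int64(298), np.int64(298), np.int64(298), np.int64(298), np.int64(298), np.int64(296), np.int64(298), np.int64(297), np.int64(298), np.int64(297), np.int64(296), np.int64(297), np.int64(299), np.int64(297), np.int64(299), np.int64(299), np.int64(299), np.int64(299), np.int64(299), np.int64(299), np.int64(299)]
stub [ 0.46748029 -0.27200394  0.088     ]
[ 0.43930878 -0.25869803  0.017     ] [ 0.47928879 -0.22745876  0.017     ] 38.00308904300572
```

View pics/z2.png

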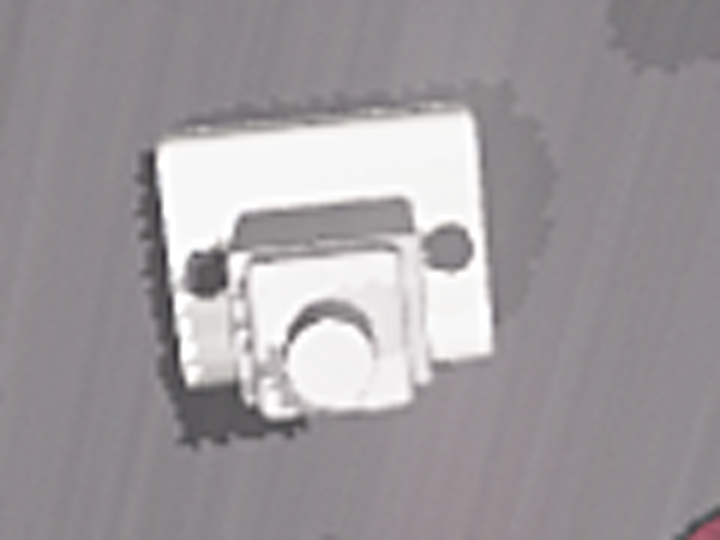

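send_rows(series=[0, 0.06, 0.036, 0, 0, 0, 0, 0.12, 0.072, 0, 0, 0, 0, 0.18, 0.108, 0, 0, 0, 0, 0.23, 0.144, 0, 0, 0, 0, 0.26, 0.175, 0, 0, 0])

```text
time: 2.08
eef_pos: [0.5761, 0.0225, 0.248]
orientation: [-0.082, 0.702, 0.082, 0.702]
force: [1.0, -1.2, -0.4]
width: 0.998
```

```bash
python3 - <<'E'
from h import *
import json
s=json.load(open("w1.json")); c=cam("wrist",s)
st=onz(c,(260.5,175.8),.088); t=onz(c,(257.8,135),.006); b=onz(c,(261.2,176.3),.020); print(st,t,b)
yaw=np.radians(13.4+5.5); y=np.array([-np.sin(yaw),np.cos(yaw),0])
print((t-st)@y,(b-st)@y)
s=telemetry.observe(); im=viewer.grab_frame("wrist"); cv2.imwrite("pics/w2.png",im)
json.dump({k:list(map(float,s[k])) for k in("eef_pos","orientation")},open("w2.json","w"))
cv2.imwrite("pics/w2z.png",cv2.resize(im[0:384,130:400],None,fx=1.56,fy=1.56,interpolation=cv2.INTER_CUBIC)[:600])
E
```

```text
[ 0.46875587 -0.27537103  0.088     ] [ 0.46096705 -0.25231937  0.006     ] [ 0.47474613 -0.29398458  0.02      ]
0.024331776342992877 -0.01955035188055723
```

View pics/w2z.png

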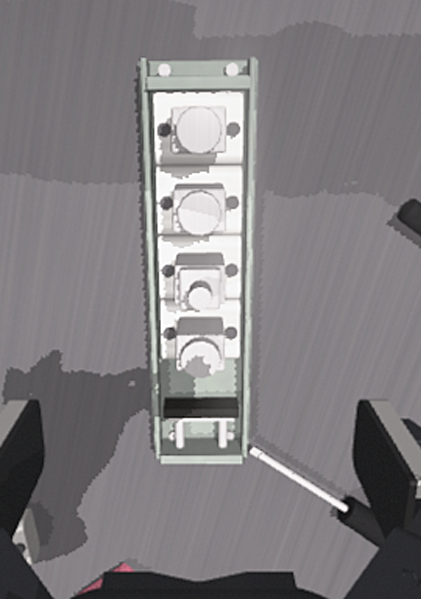

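```bash
python3 - <<'E'
from h import *
import json
s=json.load(open("w2.json")); c=cam("wrist",s); M=R.from_quat(s["orientation"]).as_matrix()
P=lambda x,y:(130+x/1.56,y/1.56)
for z in (.078,.083,.088,.093,.098):
    C,B,A=[onz(c,P(*p),z) for p in((199,131),(199,212),(199.5,356))]
    print(z,np.linalg.norm(C-B),np.linalg.norm(A-C),A,C,((A-np.array(s["eef_pos"]))@M).round(4),((C-np.array(s["eef_pos"]))@M).round(4), np.degrees(np.arctan2(*(A-C)[[0,1]])))
    t=onz(c,P(200,293),z+.016); print("  twin-C",((t-C)@M).round(4))
for z in(.02,.03,.04,.05):  # wall tops: 72 mm outside
    l,r=onz(c,P(149,260),z),onz(c,P(250,260),z); print(z,np.linalg.norm(l-r))
# side walls scene/side triangulation: tops of caps via scene
S=cam("scene")
for z in(.078,.088,.098): print(z,onz(S,(229.4,179.1),z),onz(S,(269.7,208.6),z))
E
```

```text
0.078 0.044950117210324166 0.13612851092348738 [ 0.58914659 -0.03725309  0.078     ] [0.55749455 0.09514449 0.078     ] [ 0.17   -0.0611 -0.0011] [ 0.1701  0.075  -0.0014] 166.55476301102166
  twin-C [-0.016  -0.0892  0.0005]
0.083 0.04423295375058471 0.13395662795805996 [ 0.58861163 -0.03506676  0.083     ] [0.55746459 0.09521846 0.083     ] [ 0.165  -0.0589 -0.0011] [ 0.1651  0.0751 -0.0014] 166.5547630110217
  twin-C [-0.016  -0.0877  0.0005]
0.088 0.04351579029084524 0.13178474499263257 [ 0.58807667 -0.03288043  0.088     ] [0.55743463 0.09529244 0.088     ] [ 0.16   -0.0566 -0.0011] [ 0.1601  0.0752 -0.0014] 166.5547630110217
  twin-C [-0.016  -0.0862  0.0005]
0.093 0.04279862683110583 0.1296128620272052 [ 0.58754171 -0.0306941   0.093     ] [0.55740466 0.09536641 0.093     ] [ 0.155  -0.0544 -0.0011] [ 0.1551  0.0752 -0.0014] 166.55476301102163
  twin-C [-0.016  -0.0847  0.0005]
0.098 0.04208146337136636 0.1274409790617778 [ 0.58700675 -0.02850777  0.098     ] [0.5573747  0.09544039 0.098     ] [ 0.15   -0.0521 -0.0012] [ 0.1501  0.0753 -0.0015] 166.5547630110217
  twin-C [-0.016  -0.0832  0.0005]
0.02 0.07148201099645261
0.03 0.06955728625967192
0.04 0.06763256152289143
0.05 0.06570783678611072
0.078 [ 0.59186943 -0.03583385  0.078     ] [0.55788031 0.09849933 0.078     ]
0.088 [ 0.5957884 -0.0283043  0.088    ] [0.56226849 0.10417449 0.088     ]
0.098 [ 0.59970738 -0.02077474  0.098     ] [0.56665666 0.10984964 0.098     ]
```

send_rows(series=[0.03, -0.045, -0.001, 0, 0, 0, 0.08, -0.062, -0.001, 0, 0, 0, 0.12, -0.062, -0.001, 0, 0, 0, 0.15, -0.062, -0.001, 0, 0, 0, 0.15, -0.062, -0.001, 0, 0, 0])

```text
time: 2.75
eef_pos: [0.5913, -0.0272, 0.0958]
orientation: [-0.082, 0.702, 0.087, 0.702]
force: [-0.1, 0.1, -0.2]
width: 0.999
```

```bash
python3 - <<'E'
from h import *
import json
s=telemetry.observe(); im=viewer.grab_frame("wrist"); cv2.imwrite("pics/w3.png",im)
print(s["eef_pos"],s["force"])
E
```

```text
[ 0.59125436 -0.02724273  0.09576853] [-0.07511671  0.11135392 -0.23152482]
```

View pics/w3.png

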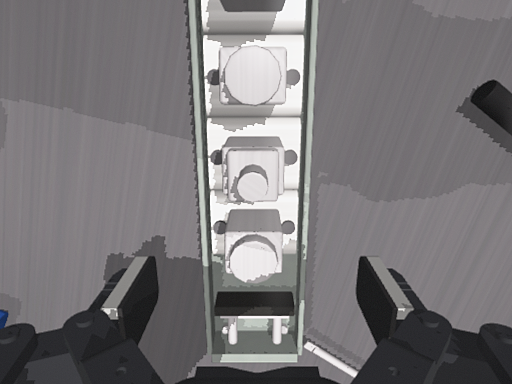

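```bash
python3 - <<'E'
from h import *
s=telemetry.observe(); c=cam("wrist",s);M=R.from_quat(s["orientation"]).as_matrix();p=np.array(s["eef_pos"]);print(p,M.round(3))
for n,q,z in (("A",(253,258.5),.078),("B",(252.5,76),.078),("twin",(253,183.5),.094)):
    w=onz(c,q,z); print(n,w,((w-p)@M).round(4))
l,r=onz(c,(196,100),.03),onz(c,(310,100),.03); print(np.linalg.norm(l-r), ((l+r)/2-p)@M)
E
```

```text
[ 0.59256977 -0.0269293   0.09758366] [[ 0.001 -0.238  0.971]
 [ 0.007  0.971  0.238]
 [-1.     0.006  0.003]]
A [ 0.59111293 -0.0382854   0.078     ] [ 0.0195 -0.0108 -0.0042]
B [0.56943694 0.05073116 0.078     ] [ 0.0201  0.0808 -0.004 ]
twin [0.58043583 0.00656074 0.094     ] [ 0.0038  0.0354 -0.0038]
0.0674757914025887 [ 0.06801066  0.06756234 -0.0043348 ]
```

send_rows(series=[0.01, -0.009, -0.004, 0, 0, -0.004, 0.03, -0.011, -0.004, 0, 0, -0.007, 0.05, -0.011, -0.004, 0, 0, -0.007, 0.0615, -0.011, -0.004, 0, 0, -0.007, 0.0615, -0.011, -0.004, 0, 0, -0.007])

```text
time: 3.42
eef_pos: [0.5912, -0.0385, 0.0358]
orientation: [-0.085, 0.701, 0.085, 0.703]
force: [0.7, -0.6, -1.3]
width: 1.0
```

send_rows(series=[0, 0, 0, 0, 0, 0, 0, 0, 0, 0, 0, 0, 0, 0, 0, 0, 0, 0, 0, 0, 0, 0, 0, 0, 0, 0, 0, 0, 0, 0])

```text
time: 4.05
eef_pos: [0.5912, -0.0385, 0.0359]
orientation: [-0.085, 0.701, 0.084, 0.703]
force: [-0.3, -0.0, -0.1]
width: 1.0
```

Pose is as planned; close on A's neck.

send_rows(series=[0, 0, 0, 0, 0, 0, 0, 0, 0, 0, 0, 0, 0, 0, 0, 0, 0, 0, 0, 0, 0, 0, 0, 0, 0, 0, 0, 0, 0, 0], claw=-1)

```text
time: 4.68
eef_pos: [0.5913, -0.0385, 0.036]
orientation: [-0.085, 0.701, 0.084, 0.703]
force: [-0.5, 0.1, 2.0]
width: 0.364
```

send_rows(series=[0, 0, 0, 0, 0, 0, 0, 0, 0, 0, 0, 0, 0, 0, 0, 0, 0, 0, 0, 0, 0, 0, 0, 0, 0, 0, 0, 0, 0, 0])

```text
time: 5.3
eef_pos: [0.5913, -0.0385, 0.036]
orientation: [-0.085, 0.701, 0.085, 0.703]
force: [0.1, -0.6, 1.9]
width: 0.365
```

send_rows(series=[0, -0.008, 0, 0, 0, 0, 0, -0.018, 0, 0, 0, 0, 0, -0.028, 0, 0, 0, 0, 0, -0.036, 0, 0, 0, 0, 0, -0.039, 0, 0, 0, 0])

```text
time: 5.92
eef_pos: [0.6007, -0.0774, 0.0361]
orientation: [-0.085, 0.701, 0.084, 0.703]
force: [-0.3, 1.4, 0.7]
width: 0.368
```

send_rows(series=[0, 0, 0, 0, 0, 0, 0, 0, 0, 0, 0, 0, 0, 0, 0, 0, 0, 0, 0, 0, 0, 0, 0, 0, 0, 0, 0, 0, 0, 0])

```text
time: 6.55
eef_pos: [0.6007, -0.0774, 0.0361]
orientation: [-0.085, 0.701, 0.084, 0.703]
force: [0.9, -0.9, 0.7]
width: 0.367
```

send_rows(series=[0, 0, 0, 0, 0, 0, 0, 0, 0, 0, 0, 0, 0, 0, 0, 0, 0, 0, 0, 0, 0, 0, 0, 0, -0.03, 0, 0, 0, 0, 0], claw=1)

```text
time: 7.18
eef_pos: [0.5989, -0.0774, 0.0644]
orientation: [-0.084, 0.703, 0.084, 0.701]
force: [0.1, -0.7, -0.1]
width: 1.0
```

send_rows(series=[-0.06, 0, 0, 0, 0, 0, -0.12, 0, 0, 0, 0, 0, -0.15, -0.04, -0.04, -0.03, 0, 0, -0.15, -0.08, -0.08, -0.09, 0, 0, -0.15, -0.12, -0.12, -0.091, 0, 0])

```text
time: 7.8
eef_pos: [0.5101, -0.2239, 0.2153]
orientation: [-0.117, 0.698, 0.116, 0.697]
force: [-0.7, -0.4, 0.3]
width: 1.002
```

```bash
python3 - <<'E'
from h import *
s=telemetry.observe(); print(s["time"],s["eef_pos"],R.from_quat(s["orientation"]).as_matrix().round(3))
d=np.array([0.4685,-0.2755,0.1])-s["eef_pos"]; print(totool(d,s))
E
```

```text
7.8 [ 0.51014791 -0.22391829  0.21529852] [[-0.001 -0.325  0.946]
 [-0.001  0.946  0.325]
 [-1.    -0.001 -0.001]]
[ 0.11538525 -0.03515739 -0.05602832]
```

send_rows(series=[0.02, -0.02, -0.03, 0, 0, 0, 0.05, -0.035, -0.056, 0, 0, 0, 0.09, -0.035, -0.056, 0, 0, 0, 0.1, -0.035, -0.056, 0, 0, 0, 0.1, -0.035, -0.056, 0, 0, 0])

```text
time: 8.43
eef_pos: [0.4689, -0.2747, 0.1156]
orientation: [-0.117, 0.698, 0.117, 0.697]
force: [-0.2, 0.0, 0.3]
width: 1.0
```

```bash
python3 - <<'E'
from h import *
import json
viewer.grab_frame("wrist")
s=telemetry.observe(); im=viewer.grab_frame("wrist"); cv2.imwrite("pics/w4.png",im)
json.dump({k:list(map(float,s[k])) for k in("eef_pos","orientation")},open("w4.json","w")); print(s["eef_pos"],s["orientation"])
cv2.imwrite("pics/w4z.png",cv2.resize(im[180:380,150:400],None,fx=3,fy=3,interpolation=cv2.INTER_CUBIC))
E
```

```text
[ 0.46948081 -0.27487713  0.11632021] [-0.11735806  0.69736119  0.11658866  0.69736758]
```

View pics/w4z.png

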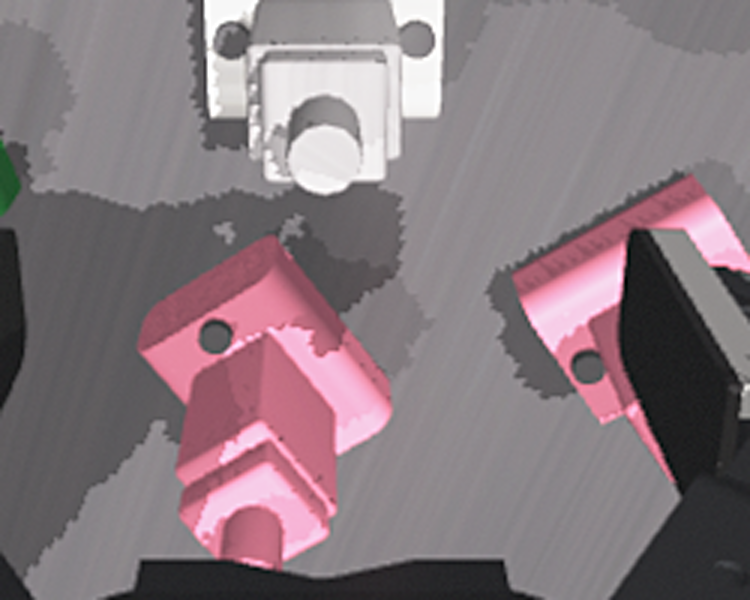

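```bash
python3 - <<'E'
from h import *
import json
s=json.load(open("w4.json")); c=cam("wrist",s);M=R.from_quat(s["orientation"]).as_matrix();p=np.array(s["eef_pos"])
P=lambda x,y:(150+x/3,180+y/3)
for n,q,z in (("stub",(325,158),.088),("pinkfoot",(514,280),.017),("pinkfootfar",(690,178),.017),("neck pink",(590,315),.024),("pinkL foot",(275,240),.01),("foot L",(207,115),.02),("foot R",(442,115),.02),("hole L",(232,40),.024),("hole R",(418,38),.024)):
    w=onz(c,P(*q),z); print(n,w.round(4),((w-p)@M).round(4))
E
```

```text
stub [ 0.4682 -0.2751  0.088 ] [ 0.0283  0.0002 -0.0013]
pinkfoot [ 0.5387 -0.3236  0.017 ] [ 0.0994 -0.0686  0.0495]
pinkfootfar [ 0.5702 -0.281   0.017 ] [ 0.0993 -0.0386  0.0932]
neck pink [ 0.5587 -0.3233  0.024 ] [ 0.0924 -0.0748  0.0686]
pinkL foot [ 0.4756 -0.3368  0.01  ] [ 0.1064 -0.0604 -0.0144]
foot L [ 0.4472 -0.3035  0.02  ] [ 0.0963 -0.0197 -0.0304]
foot R [ 0.5026 -0.2844  0.02  ] [ 0.0963 -0.0197  0.0282]
hole L [ 0.4471 -0.2813  0.024 ] [ 0.0923  0.0014 -0.0233]
hole R [ 0.489  -0.2663  0.024 ] [0.0923 0.0019 0.0213]
```

send_rows(series=[0.02, 0, -0.001, 0, 0, 0, 0.045, 0, -0.001, 0, 0, 0, 0.07, 0, -0.001, 0, 0, 0, 0.084, 0, -0.001, 0, 0, 0, 0.084, 0, -0.001, 0, 0, 0])

```text
time: 9.15
eef_pos: [0.4691, -0.2754, 0.0328]
orientation: [-0.118, 0.697, 0.117, 0.697]
force: [0.1, 0.6, 0.2]
width: 1.003
```

send_rows(series=[0, 0, 0, 0, 0, 0, 0, 0, 0, 0, 0, 0, 0, 0, 0, 0, 0, 0, 0, 0, 0, 0, 0, 0, 0, 0, 0, 0, 0, 0], claw=-1)

```text
time: 9.78
eef_pos: [0.4694, -0.2756, 0.0335]
orientation: [-0.118, 0.697, 0.116, 0.698]
force: [-0.6, 0.3, 5.7]
width: 0.366
```

send_rows(series=[0, 0, 0, 0, 0, 0, 0, 0, 0, 0, 0, 0, 0, 0, 0, 0, 0, 0, 0, 0, 0, 0, 0, 0, 0, 0, 0, 0, 0, 0])

```text
time: 10.4
eef_pos: [0.4693, -0.2756, 0.0335]
orientation: [-0.118, 0.697, 0.116, 0.698]
force: [-1.6, 0.3, 3.1]
width: 0.364
```

send_rows(series=[-0.04, 0, 0, 0, 0, 0, -0.09, 0, 0, 0, 0, 0, -0.12, 0.03, 0.03, 0.03, 0, 0, -0.13, 0.07, 0.07, 0.06, 0, 0, -0.13, 0.11, 0.115, 0.092, 0, 0])

```text
time: 11.02
eef_pos: [0.5427, -0.1331, 0.1642]
orientation: [-0.085, 0.701, 0.083, 0.703]
force: [0.8, -0.3, -3.4]
width: 0.364
```

```bash
cat > st.py <<'E'
from h import *
import sys
T=np.array([0.5904,-0.0356]); ty=np.array([-.237,.9715]); tx=np.array([.9715,.237])
s=telemetry.observe(); p=np.array(s["eef_pos"]); M=R.from_quat(s["orientation"]).as_matrix(); f=np.array(s["force"])
d=p[:2]-T
print("t %.2f z %.4f  along %.4f across %.4f  F along %.1f across %.1f up %.1f w %.3f"%(s["time"],p[2],d@ty,d@tx,f[:2]@ty,f[:2]@tx,f[2],s["width"]), "yaw err deg %.2f"%(np.degrees(np.arctan2(-M[0,1],M[1,1]))-13.7),"toolx",M[:,0].round(4),"tq",np.round(s["torque"],2))
E
python3 st.py
```

```text
t 11.03 z 0.1642  along -0.0834 across -0.0694  F along -0.5 across 0.7 up -3.4 w 0.364 yaw err deg -0.08 toolx [ 0.0029 -0.0029 -1.    ] tq [-0.02 -0.1  -0.05]
```

send_rows(series=[0, 0.03, 0.03, 0, 0, 0, 0, 0.065, 0.06, 0, 0, 0, 0.02, 0.081, 0.0695, 0, 0.003, 0.003, 0.06, 0.081, 0.0695, 0, 0.003, 0.003, 0.08, 0.081, 0.0695, 0, 0.003, 0.003])

```text
time: 11.65
eef_pos: [0.5899, -0.0379, 0.0814]
orientation: [-0.084, 0.704, 0.084, 0.701]
force: [0.3, 0.1, -3.0]
width: 0.363
```

send_rows(series=[0, 0, 0, 0, 0, 0, 0, 0, 0, 0, 0, 0, 0, 0, 0, 0, 0, 0, 0, 0, 0, 0, 0, 0, 0, 0, 0, 0, 0, 0])

```text
time: 12.28
eef_pos: [0.5902, -0.0379, 0.0819]
orientation: [-0.084, 0.703, 0.084, 0.701]
force: [0.2, 0.8, -3.8]
width: 0.366
```

```bash
python3 st.py; python3 - <<'E'
from h import *
im=viewer.grab_frame("wrist"); cv2.imwrite("pics/w5.png",im)
E
```

```text
t 12.28 z 0.0819  along -0.0022 across -0.0008  F along 0.7 across 0.4 up -3.8 w 0.366 yaw err deg -0.03 toolx [-3.3e-03 -7.0e-04 -1.0e+00] tq [ 0.   -0.07  0.03]
```

View pics/w5.png

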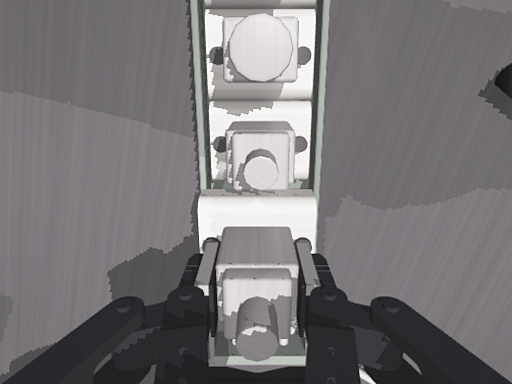

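send_rows(series=[0.006, 0, 0, 0, -0.003, 0, 0.012, 0, 0, 0, -0.003, 0, 0.017, 0, 0, 0, -0.003, 0, 0.02, 0, 0, 0, -0.003, 0, 0.02, 0, 0, 0, -0.003, 0])

```text
time: 12.95
eef_pos: [0.5899, -0.0379, 0.0615]
orientation: [-0.084, 0.702, 0.084, 0.702]
force: [-0.4, -0.0, -3.5]
width: 0.361
```

```bash
python3 st.py
```

```text
t 12.95 z 0.0615  along -0.0021 across -0.0010  F along 0.1 across -0.4 up -3.5 w 0.361 yaw err deg -0.02 toolx [-1.2e-03  1.0e-04 -1.0e+00] tq [-0.04 -0.02  0.04]
```

send_rows(series=[0.001, 0, 0, 0, 0, 0, 0.002, 0, 0, 0, 0, 0, 0.003, 0, 0, 0, 0, 0, 0.003, 0, 0, 0, 0, 0, 0.003, 0, 0, 0, 0, 0])

```text
time: 13.58
eef_pos: [0.5901, -0.0383, 0.0586]
orientation: [-0.084, 0.702, 0.084, 0.702]
force: [0.6, -2.0, -2.8]
width: 0.363
```

send_rows(series=[0.0005, 0, 0, 0, 0, 0, 0.001, 0, 0, 0, 0, 0, 0.0015, 0, 0, 0, 0, 0, 0.002, 0, 0, 0, 0, 0, 0.002, 0, 0, 0, 0, 0])

```text
time: 14.2
eef_pos: [0.5905, -0.0385, 0.0573]
orientation: [-0.084, 0.702, 0.084, 0.702]
force: [-0.9, -3.7, 6.0]
width: 0.364
```

```bash
python3 st.py
```

```text
t 14.20 z 0.0573  along -0.0028 across -0.0006  F along -3.4 across -1.8 up 6.0 w 0.364 yaw err deg -0.05 toolx [ 1.e-04 -7.e-04 -1.e+00] tq [-0.73  0.21  0.12]
```

send_rows(series=[0, -0.001, 0, 0, 0, 0, 0, -0.0015, 0, 0, 0, 0, 0, -0.002, 0, 0, 0, 0, 0, -0.002, 0, 0, 0, 0, 0, -0.002, 0, 0, 0, 0])

```text
time: 14.82
eef_pos: [0.5906, -0.0387, 0.0573]
orientation: [-0.084, 0.702, 0.085, 0.702]
force: [-3.4, 5.2, 4.9]
width: 0.365
```

```bash
python3 st.py
```

```text
t 14.82 z 0.0573  along -0.0031 across -0.0006  F along 5.8 across -2.1 up 4.9 w 0.365 yaw err deg 0.03 toolx [-5.e-04  9.e-04 -1.e+00] tq [ 1.1   0.71 -0.04]
```

send_rows(series=[-0.0003, -0.001, 0, 0, 0, 0, -0.0005, -0.002, 0, 0, 0, 0, -0.0005, -0.0025, 0, 0, 0, 0, -0.0005, -0.003, 0, 0, 0, 0, -0.0005, -0.003, 0, 0, 0, 0])

```text
time: 15.45
eef_pos: [0.5906, -0.0391, 0.0575]
orientation: [-0.084, 0.702, 0.087, 0.702]
force: [-2.7, 8.2, 1.6]
width: 0.365
```

```bash
python3 st.py
```

```text
t 15.45 z 0.0575  along -0.0034 across -0.0006  F along 8.6 across -0.7 up 1.6 w 0.365 yaw err deg 0.14 toolx [-0.0017  0.0038 -1.    ] tq [ 2.08  0.75 -0.01]
```

send_rows(series=[0, -0.0015, 0, 0, 0, 0, 0, -0.003, 0, 0, 0, -0.002, 0, -0.0035, 0, 0, 0, -0.003, 0, -0.004, 0, 0, 0, -0.003, 0, -0.004, 0, 0, 0, -0.003])

```text
time: 16.08
eef_pos: [0.5909, -0.0398, 0.0573]
orientation: [-0.084, 0.702, 0.087, 0.701]
force: [-4.1, 9.8, 2.8]
width: 0.36
```

```bash
python3 st.py
```

```text
t 16.07 z 0.0573  along -0.0042 across -0.0005  F along 10.5 across -1.7 up 2.8 w 0.360 yaw err deg 0.26 toolx [-0.0022  0.0041 -1.    ] tq [ 2.38  0.95 -0.04]
```

send_rows(series=[0.0002, -0.002, 0, 0, 0, 0, 0.0005, -0.0035, 0, 0, 0, -0.002, 0.001, -0.0042, 0, 0, 0, -0.003, 0.0012, -0.0042, 0, 0, 0, -0.003, 0.0015, -0.0042, 0, 0, 0, -0.003])

```text
time: 16.7
eef_pos: [0.5916, -0.0402, 0.056]
orientation: [-0.085, 0.702, 0.089, 0.701]
force: [-4.4, 11.7, 5.1]
width: 0.362
```

```bash
python3 st.py
```

```text
t 16.70 z 0.0560  along -0.0048 across 0.0000  F along 12.4 across -1.5 up 5.1 w 0.362 yaw err deg 0.40 toolx [-0.0018  0.0051 -1.    ] tq [ 2.7   1.02 -0.09]
```

send_rows(series=[0.0003, -0.002, 0, 0, 0, 0, 0.0006, -0.0035, 0, 0, 0, -0.002, 0.001, -0.004, 0, 0, 0, -0.003, 0.0013, -0.004, 0, 0, 0, -0.003, 0.0015, -0.004, 0, 0, 0, -0.003])

```text
time: 17.32
eef_pos: [0.5921, -0.0403, 0.0544]
orientation: [-0.085, 0.702, 0.09, 0.701]
force: [-3.2, 11.1, 2.8]
width: 0.361
```

```bash
python3 st.py
```

```text
t 17.32 z 0.0544  along -0.0050 across 0.0006  F along 11.6 across -0.5 up 2.8 w 0.361 yaw err deg 0.54 toolx [-0.0016  0.0064 -1.    ] tq [ 2.81  0.84 -0.22]
```

send_rows(series=[0.0004, -0.002, -0.0003, 0.004, 0, -0.002, 0.0008, -0.0035, -0.0006, 0.008, 0, -0.005, 0.0012, -0.004, -0.0006, 0.008, 0, -0.006, 0.0016, -0.004, -0.0006, 0.008, 0, -0.006, 0.002, -0.004, -0.0006, 0.008, 0, -0.006])

```text
time: 17.95
eef_pos: [0.5922, -0.0405, 0.0523]
orientation: [-0.084, 0.702, 0.087, 0.702]
force: [-1.8, 11.0, 0.6]
width: 0.37
```

```bash
python3 st.py
```

```text
t 17.95 z 0.0523  along -0.0052 across 0.0006  F along 11.1 across 0.9 up 0.6 w 0.370 yaw err deg 0.23 toolx [-6.0e-04  4.6e-03 -1.0e+00] tq [2.74 0.7  0.03]
```

send_rows(series=[0.0006, -0.002, -0.0003, 0.002, 0, -0.002, 0.0012, -0.0035, -0.0006, 0.005, 0, -0.005, 0.0018, -0.004, -0.0006, 0.005, 0, -0.006, 0.0024, -0.004, -0.0006, 0.005, 0, -0.006, 0.003, -0.004, -0.0006, 0.005, 0, -0.006])

```text
time: 18.58
eef_pos: [0.5922, -0.0415, 0.0489]
orientation: [-0.084, 0.702, 0.086, 0.702]
force: [-2.4, 10.1, 0.1]
width: 0.362
```

```bash
python3 st.py
```

```text
t 18.57 z 0.0489  along -0.0062 across 0.0003  F along 10.3 across 0.0 up 0.1 w 0.362 yaw err deg 0.07 toolx [ 1.0e-04  2.1e-03 -1.0e+00] tq [2.3  0.53 0.05]
```

send_rows(series=[0.0006, -0.002, -0.0003, 0.001, 0, -0.002, 0.0012, -0.003, -0.0003, 0.001, 0, -0.003, 0.0018, -0.0036, -0.0003, 0.001, 0, -0.004, 0.0024, -0.0036, -0.0003, 0.001, 0, -0.004, 0.003, -0.0036, -0.0003, 0.001, 0, -0.004])

```text
time: 19.2
eef_pos: [0.5921, -0.0416, 0.0454]
orientation: [-0.085, 0.702, 0.086, 0.702]
force: [-3.5, 10.7, -0.9]
width: 0.364
```

send_rows(series=[0.0006, -0.002, 0, 0, 0, -0.002, 0.0012, -0.003, 0, 0, 0, -0.003, 0.0018, -0.0034, 0, 0, 0, -0.003, 0.0024, -0.0034, 0, 0, 0, -0.003, 0.003, -0.0034, 0, 0, 0, -0.003])

```text
time: 19.82
eef_pos: [0.5922, -0.0416, 0.0419]
orientation: [-0.085, 0.702, 0.087, 0.702]
force: [-3.3, 10.4, -1.2]
width: 0.361
```

```bash
python3 st.py
```

```text
t 19.82 z 0.0419  along -0.0062 across 0.0004  F along 10.9 across -0.8 up -1.2 w 0.361 yaw err deg 0.28 toolx [-6.0e-04  2.9e-03 -1.0e+00] tq [ 2.49  0.65 -0.15]
```

Now feel for the floor in small steps.

send_rows(series=[0.0004, -0.002, 0, 0.002, 0, -0.002, 0.0008, -0.003, 0, 0.004, 0, -0.003, 0.0012, -0.0034, 0, 0.004, 0, -0.003, 0.0015, -0.0034, 0, 0.004, 0, -0.003, 0.0015, -0.0034, 0, 0.004, 0, -0.003])

```text
time: 20.45
eef_pos: [0.5924, -0.0415, 0.0405]
orientation: [-0.084, 0.702, 0.087, 0.702]
force: [-5.1, 10.9, 6.0]
width: 0.364
```

send_rows(series=[0.0003, -0.002, 0, 0.002, 0, -0.002, 0.0006, -0.003, 0, 0.002, 0, -0.003, 0.0009, -0.0034, 0, 0.002, 0, -0.003, 0.0012, -0.0034, 0, 0.002, 0, -0.003, 0.0012, -0.0034, 0, 0.002, 0, -0.003])

```text
time: 21.08
eef_pos: [0.5925, -0.0415, 0.0404]
orientation: [-0.084, 0.702, 0.087, 0.702]
force: [-9.1, 10.0, 16.7]
width: 0.366
```

```bash
python3 st.py
```

```text
t 21.07 z 0.0404  along -0.0062 across 0.0006  F along 11.8 across -6.5 up 16.7 w 0.366 yaw err deg 0.19 toolx [-0.001   0.0034 -1.    ] tq [ 2.27  2.11 -0.13]
```

send_rows(series=[-0.0005, -0.0025, 0, 0, 0, 0, -0.001, -0.002, 0, 0, 0, -0.003, -0.001, -0.0015, 0, 0, 0, -0.003, -0.001, -0.001, 0, 0, 0, -0.003, -0.0008, -0.0005, 0, 0, 0, -0.003])

```text
time: 21.7
eef_pos: [0.5923, -0.0413, 0.0407]
orientation: [-0.085, 0.702, 0.086, 0.702]
force: [0.2, 5.1, -3.9]
width: 0.365
```

```bash
python3 st.py
```

```text
t 21.70 z 0.0407  along -0.0060 across 0.0005  F along 4.9 across 1.4 up -3.9 w 0.365 yaw err deg 0.21 toolx [-0.001   0.0013 -1.    ] tq [ 1.08  0.12 -0.07]
```

send_rows(series=[0, 0, 0, 0, 0, 0, 0.0002, 0.0005, 0, 0, 0, -0.001, 0.0004, 0.001, 0, 0, 0, -0.001, 0.0004, 0.0012, 0, 0, 0, -0.001, 0.0004, 0.0012, 0, 0, 0, -0.001])

```text
time: 22.32
eef_pos: [0.5923, -0.0411, 0.0404]
orientation: [-0.086, 0.702, 0.085, 0.702]
force: [0.0, -1.7, 0.1]
width: 0.367
```

```bash
python3 st.py
```

```text
t 22.32 z 0.0404  along -0.0057 across 0.0005  F along -1.7 across -0.4 up 0.1 w 0.367 yaw err deg 0.17 toolx [-3.e-04 -6.e-04 -1.e+00] tq [-0.32 -0.05  0.01]
```

send_rows(series=[0, 0, 0, 0, 0, 0, 0, 0, 0, 0, 0, 0, 0, 0, 0, 0, 0, 0, 0, 0, 0, 0, 0, 0, 0, 0, 0, 0, 0, 0], claw=1)

```text
time: 22.95
eef_pos: [0.5922, -0.041, 0.0404]
orientation: [-0.086, 0.702, 0.085, 0.702]
force: [-0.2, 0.3, 0.8]
width: 0.999
```

send_rows(series=[-0.02, 0, 0, 0, 0, 0, -0.06, 0, 0, 0, 0, 0, -0.11, 0, 0, 0, 0, 0, -0.15, 0, 0, 0, 0, 0, -0.17, 0, 0, 0, 0, 0])

```text
time: 23.58
eef_pos: [0.5932, -0.0407, 0.2131]
orientation: [-0.086, 0.701, 0.085, 0.703]
force: [-0.2, 0.4, 0.4]
width: 1.002
```

```bash
python3 - <<'E'
from h import *
import json
viewer.grab_frame("wrist"); viewer.grab_frame("wrist")
s=telemetry.observe(); im=viewer.grab_frame("wrist"); cv2.imwrite("pics/w6.png",im); print(s["eef_pos"],s["width"])
json.dump({k:list(map(float,s[k])) for k in("eef_pos","orientation")},open("w6.json","w"))
cv2.imwrite("pics/w6z.png",cv2.resize(im[0:384,150:370],None,fx=1.56*1.0,fy=1.56,interpolation=cv2.INTER_CUBIC)[:600])
E
```

```text
[ 0.59364337 -0.04067683  0.213003  ] 0.9982123554385552
```

View pics/w6z.png

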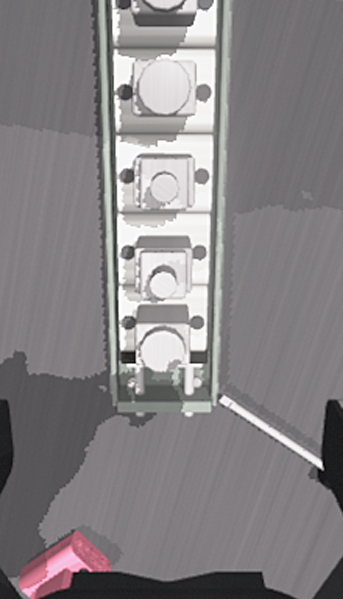

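```bash
python3 - <<'E'
from h import *
import json
s=json.load(open("w6.json")); c=cam("wrist",s)
ty=np.array([-.237,.9715,0]); tx=np.array([.9715,.237,0]); T=np.array([0.5904,-0.0356,0])
P=lambda x,y:(150+x/1.56,y/1.56)
for n,q,h in(("B",(163,86),.072),("twin",(164,187),.088),("spare",(161.5,283),.088),("A",(163,349),.072)):
    w=onz(c,P(*q),.0065+h); print(n,((w-T)@ty*1000).round(1),((w-T)@tx*1000).round(1))
for n,q in(("twinhole",(125.5,176)),("spare hole",(128,253)),("A hole",(128,323)),("B hole",(125.5,92)),("sp holeR",(196.5,252)),("A holeR",(197.5,322.5))):
    w=onz(c,P(*q),.0065+.024); print(n,((w-T)@ty*1000).round(1),((w-T)@tx*1000).round(1))
E
```

```text
B 90.3 -1.6
twin 44.3 -1.1
spare -3.6 -2.3
A -46.8 -1.6
twinhole 43.3 -23.9
spare hole -3.3 -23.3
A hole -49.6 -24.3
B hole 89.8 -22.9
sp holeR -2.7 19.0
A holeR -49.2 20.6
```

send_rows(series=[0, -0.03, 0, 0, 0, 0, 0, -0.07, 0, 0, 0, 0, 0, -0.1, 0, 0, 0, 0, 0, -0.11, 0, 0, 0, 0, 0, -0.11, 0, 0, 0, 0])

```text
time: 24.35
eef_pos: [0.6187, -0.1473, 0.2103]
orientation: [-0.085, 0.702, 0.085, 0.702]
force: [-0.4, 1.3, 0.3]
width: 1.002
```

```bash
python3 - <<'E'
from h import *
import json
viewer.grab_frame("wrist"); viewer.grab_frame("wrist")
s=telemetry.observe(); im=viewer.grab_frame("wrist"); cv2.imwrite("pics/w7.png",im); print(s["eef_pos"],s["orientation"])
json.dump({k:list(map(float,s[k])) for k in("eef_pos","orientation")},open("w7.json","w"))
cv2.imwrite("pics/w7z.png",cv2.resize(im[0:200,170:350],None,fx=3,fy=3,interpolation=cv2.INTER_CUBIC)[:600])
E
```

```text
[ 0.61889167 -0.14567523  0.21096839] [-0.086       0.70146615  0.0861786   0.70222681]
```

View pics/w7z.png

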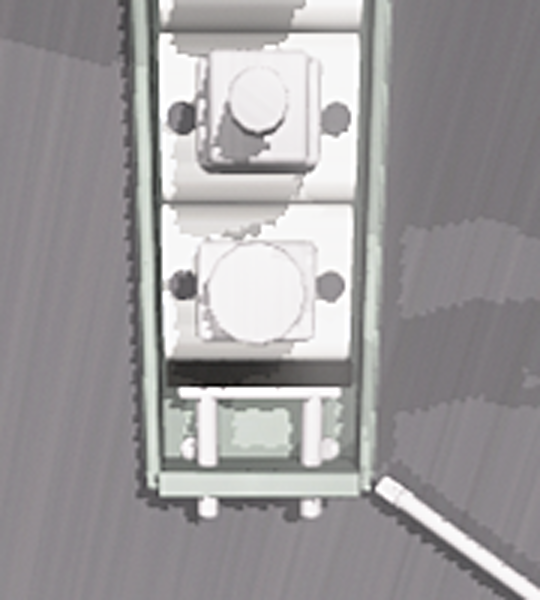

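```bash
python3 -c "
from station import job; print(job.hand_in())"
```

```text
the job is handed in; nothing more can be done
None
```

The spare is in the tray, between its twin and the plain unit on the pad side, and the job is handed in. It used about 25 s of the 72 s allowed; no verdict comes back.

**What I did:** I slid the pad-side unit about 40 mm along to open the gap, then picked the spare up off the bench. I felt it touch the twin, then leaned it on the pad-side unit until the pad gave at 10–12 N. From there I eased it down to the floor, released it and moved the arm clear.

**Forces:**
- **Between units:** about 15 N at most, worked out from the wrist readings (limit 20 N).
- **Onto the tray floor:** the wrist read 16.7 N at the bottom, which is about 20 N with the spare's weight added (limit 25 N).

Readings come only at the end of each move call, so a brief higher peak could have gone unseen.

**Last checks:**
- **Spacing:** the feet are about 46.5 mm apart, so the row is closed. The neck of the spare is about 48 mm from the twin's and 43–46 mm from the other unit's.
- **Fully down:** the spare stopped hard with its underside at about 6.9 mm. The tray floor cannot be lower than 6 mm, so it is within the 1.5 mm allowed.
- **Foot offset:** it measured about 2.5–3 mm, towards the twin.
- **One check disagreed:** the first picture suggested the pad-side unit leaned by about 0.05 rad. A second view from almost straight above gave about 0.01 rad, so I took it as upright.
- **Not checked:** I took no final picture of the end-wall unit or the loose things on the bench. The arm stayed clear of the bench things throughout.

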